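# Find the guide gap with the right drag, using a feeler blade

### The job

Take the feeler blade out of its wooden stand and try it gently in the three gaps of the steel guide block. In one gap the blade goes down with no drag at all, one gap is seized and stops the blade part-way (do not force it), and one lets it slide down under a light, steady drag: leave the blade there, pushed fully home with its brass shoulder down on the block, and let go of it. Leave the mallet, the bowl and the pliers where they are.

Things in the scene. Friction and masses are not known exactly. Their poses are not given: they have to be found in the camera images.
- blade: Feeler blade, about 100 g. Steel blade 24 mm wide (its x), 4 mm thick (its y), 50 mm long, lower edge rounded; above it a brass shoulder 34 x 13 mm (50 to 58 mm above the tip) and a wooden handle 30 x 12 mm (58 to 92 mm). Origin at the middle of the lower edge (tip), z up to the handle. It starts upright in the stand, shoulder on the stand's top, and lifts straight out without drag.
- blade_grip (a point): Middle of the blade's handle, 76 mm above the tip; same axes as the blade. Take it from above across its 12 mm thickness (y).
- blade_tip (a point): Middle of the blade's lower edge.
- stand: Fixed wooden stand 70 x 70 mm, 60 mm high, with one slot in its middle, 28 mm (its x) by 7 mm (its y). Origin at the centre of its underside, z up.
- block: Fixed steel guide block, 60 mm (its x) by 150 mm (its y), 60 mm high; origin at the centre of its underside, z up. Three gaps that look alike open in its top, at y = -45, 0 and +45 mm, x = 0. In each, the -y wall is fixed and upright; on the +y side a steel strip narrows the gap to 2 mm, and the blade must push it at least 2 mm aside.
- gap_1 (a point): Centre of a gap's mouth in the block's top (y = -45 mm of the block). The mouth is 28 mm (block x) by 7 mm (block y). Way down, the same in every gap: the first 14 mm are free; from 14 to 27 mm the tip pushes the strip's sloped top aside; below that the blade rubs along the strip, until the shoulder meets the block's top with 50 mm of blade inside.
- gap_2 (a point): Centre of a gap's mouth in the block's top (y = 0 mm of the block). The mouth is 28 mm (block x) by 7 mm (block y). Which strip lies in which gap changes every time and cannot be seen.
- gap_3 (a point): Centre of a gap's mouth in the block's top (y = +45 mm of the block). The mouth is 28 mm (block x) by 7 mm (block y). 
- strip_a (a joint): Sideways travel (m) of one of the three strips, 0 at rest, growing towards the block's +y as it is pushed aside. Their springs differ: one is tired (under 1 N of drag), one good (2 to 7 N of drag against motion down or up, felt only while moving; 8 to 13 N while passing the slope down).
- strip_b (a joint): Sideways travel of another of the strips. Which one lies in which gap, and which spring it has, is not told. 
- strip_c (a joint): Sideways travel of the last of the strips. One of the three is seized (18 N per mm of sideways travel): the blade stops on its slope, less than 30 mm in, and pushing on forces it. It counts as forced beyond 1.5 mm of travel, reached at somewhat over 20 N of push; stop at about 14 N.
- mallet: Bystander: wooden mallet lying on the bench, head 48 mm thick, 215 mm long; origin on the bench under its handle. Leave it alone.
- bowl: Bystander: white plastic bowl, 130 mm across, 55 mm high; origin under its centre. Leave it alone.
- pliers: Bystander: steel pliers lying on the bench, 165 mm long, 10 mm high; origin under the pivot. Leave them alone.
Not all that is in view belongs to the job. Several things have the shape of the stand; the one meant has the colours described above.

How it is judged:
By the outcome, as a careful person would: the job done as asked, in the order asked, and still so for the second after the job is handed in, with the robot touching nothing.
It also fails if it takes over 58 s, if anything falls off the work surface, if the arm or the gripper's body presses on something with over 40 N, if the wrist force passes 120 N, or if a joint passes its speed limit or range.

### The arm

A 7-joint arm with a two-finger parallel gripper is mounted at the origin on the work surface. World frame = base frame: x ahead of the robot, y to its left, z up, the work surface at z = 0. Lengths are in m, angles in degrees, forces in N, time in s.
With the tool pointing down it reaches from about 0.425 to 0.875 m from the base axis. Payload 4.7 kg.
Tool frame: the origin (TCP) lies midway between the tips of the shut fingers; the grasp point (between the pads) lies 19 mm behind it; z points along the fingers, y is the line along which they close (so a half turn about z gives the same grasp; the last joint's range is limited). The gripper opens to 87 mm and grips with 3 to 60 N. Pads are 19 mm wide; open, the fingers measure 117 mm over their backs; the gripper's body (75 mm by 190 mm) begins 51 mm behind the grasp point.
Start: joints at [66.927, 18.392, -4.016, 83.108, 1.295, 78.541, -3.26], TCP at [0.263, -0.594, 0.223] pointing down, gripper open.
Joint ranges: [-163.93, 163.93], [-17.29, 119.83], [-79.2, 71.16], [3.27, 140.29], [-89.18, 269.18], [5.43, 117.66], [-154.24, 154.24]. Speed limits (degrees/s): [147.25, 147.25, 180, 180, 180, 180, 180].

### API

Orientations are given as [roll, pitch, yaw] about the fixed x, y, z axes, in that order (R = Rz(yaw) Ry(pitch) Rx(roll)).
In Python, from cell import env gives the robot as it stands.
- The arm moves only by the tool step_arm, never from a script. Its argument "moves" is a list of rows, each an object with "dp": the shift along the tool's x, y, z in mm, a list of three; "dr": the turn, a rotation vector about the tool's x, y, z in rad, a list of three; "fingers": the closure, from 0 (fully open) to 1 (shut). In form: [{"dp": [dx, dy, dz], "dr": [ax, ay, az], "fingers": fingers}, ...]. A call has exactly 5 rows; each row shifts and turns the commanded pose from where the row before left it, along the tool's axes as they then stand; what a row does not reach is not made up. A row lasts 1/8 s, in which the tool goes at most 62.5 mm and 10.7 degrees, less where a joint would pass 70% of its speed; a pose out of reach is approached as far as the arm can. A call with a gripper value outside its range is refused whole. The fingers move at their own pace and stop on an object; "squeeze" is the grip in N (left out, the last holds). Time passes only in rows, so rows that do not move let the fingers close, or fill a call up. It gives the time, the measured TCP pose, the force, the opening and the grip force at its end, in the units of the state.
- env.get_obs(): the state, without advancing time (a new reading comes with each control period).
- env.read_camera(name): name is "side" or "top" or "wrist"; returns the picture (420x560x3 uint8, red, green, blue); there is no depth.
- env.camera_model(name): a dict with "fx", "fy", "cx", "cy" (pixels), "R" (3x3) and "t" (3): a world point X has camera coordinates R X + t. Camera axes: x right, y down, z forward; pixel columns grow to the right and rows downward; lengths in m; the calibration is good to about 2 mm. A picture is of the moment at which its call begins: read the wrist's pose just before it. camera_model takes no time and is no camera call; for the wrist camera it gives the pose at the moment of the call.
- env.sign_off(): hands the job in; it is judged then, once.
The state is a dict: "time_s": time; "qpos": joint angles; "joint_velocities": joint speeds; "effort": joint torques, N m; "tool_pos": TCP position; "tool_rot": TCP orientation; "force": force on the tool from outside, world axes, zero at the start; "wrist_torque": the same for the moment, N m; "grip_width": finger opening in m; "grasp_force": force on a finger pad.
Only numpy, scipy, OpenCV 4.12 (cv2) and the standard library are available. Lean on these libraries where they do the work, as an engineer would, in place of code of your own. Each camera call takes 0.05 s, during which the arm holds its last target. There are 200 camera calls.

## Working session

There is one attempt and no reset: what is moved stays moved. The work goes in short steps, Python scripts to look and compute and a tool call to move; the robot and the scene stay as the last step left them, time stands still between calls to the robot, and variables do not carry over. Pictures are saved under pics/ and viewed, at most 10 in all, crops included, and the job is handed in when it is done.

Besides the shell and the picture viewer there is one more tool, called after "Request:" by a JSON object that holds its "name" and its "arguments". step_arm: Moves the arm, as the interface text tells. Its arguments: {"type":"object","properties":{"moves":{"type":"array","items":{"type":"object","properties":{"dp":{"type":"array","items":{"type":"number"}},"dr":{"type":"array","items":{"type":"number"}},"fingers":{"type":"number"}}}},"squeeze":{"type":"number"}},"required":["moves"]}

```bash
mkdir -p pics; ls; python3 - <<'E'
from cell import env
import cv2
o=env.get_obs();print(o)
for n in("top","side"):
    m=env.camera_model(n);print(n,m)
    cv2.imwrite(f"pics/{n}0.png",env.read_camera(n)[:,:,::-1])
E
```

```text
pics
{'time_s': 0.0, 'qpos': array([66.92930135, 18.43980348, -4.01425917, 83.17533471,  1.29765526,
       78.54062922, -3.25945558]), 'joint_velocities': array([ 0.09901505, -0.06983147, -0.03340433, -0.01021284, -0.04994431,
       -0.00803656,  0.03558551]), 'effort': array([ 4.57984570e-04, -4.91288924e+01, -4.03176695e-01, -3.12527132e+01,
       -6.37075701e-02,  4.36913827e-02,  1.61821740e-04]), 'tool_pos': array([ 0.26281978, -0.59388802,  0.22144914]), 'tool_rot': array([-1.79889619e+02,  8.76489269e-03,  2.38803335e+01]), 'force': array([-0.46206322,  0.87654952,  0.24751599]), 'wrist_torque': array([-0.03766029,  0.00028871,  0.00967375]), 'grasp_force': 0.0, 'grip_width': 0.08715271730585974}
top {'fx': 382.88148625045966, 'fy': 382.88148625045966, 'cx': 274.4978505398808, 'cy': 210.74993170415354, 'R': array([[-0.01524549, -0.99983015, -0.0103556 ],
       [-0.98985328,  0.01655505, -0.14112553],
       [ 0.141273  ,  0.00809899, -0.98993755]]), 't': array([0.03339013, 0.58046611, 0.95507519])}
side {'fx': 409.03604503337, 'fy': 409.03604503337, 'cx': 279.1169661148935, 'cy': 214.6896120283111, 'R': array([[ 0.94332978, -0.33174016,  0.00879723],
       [-0.2221371 , -0.65091502, -0.72592337],
       [ 0.24654419,  0.68283094, -0.68771932]]), 't': array([-0.50284723,  0.18765921,  0.79347918])}
```

View pics/top0.png

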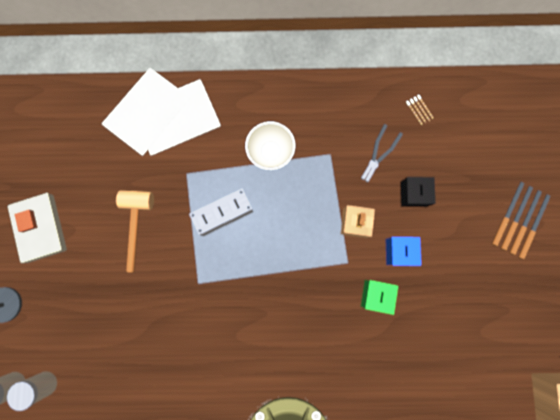

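View pics/side0.png

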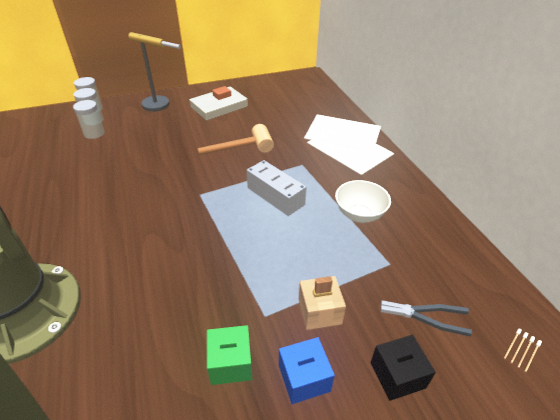

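The four stand-shaped things in the top view are wooden (359,221), black (418,191), blue (405,251) and green (381,297). Only the wooden one fits: it has the wood colour and holds the blade. The block is at (221,212), with gaps near (204,217), (221,211) and (239,204). I'll confirm this in one enlarged crop.

```bash
python3 - <<'E'
import cv2,numpy as np
t=cv2.imread("pics/top0.png");s=cv2.imread("pics/side0.png")
f=lambda im,x,y,w,h:cv2.resize(im[y:y+h,x:x+w],(w*5,h*5),interpolation=cv2.INTER_CUBIC)
a=np.hstack([f(t,185,180,80,60),f(t,330,190,60,60)])
b=np.hstack([f(s,240,155,80,60),f(s,292,270,60,60)])
cv2.imwrite("pics/crop.png",np.vstack([a,b]))
E
```

```text
(no output)
```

View pics/crop.png

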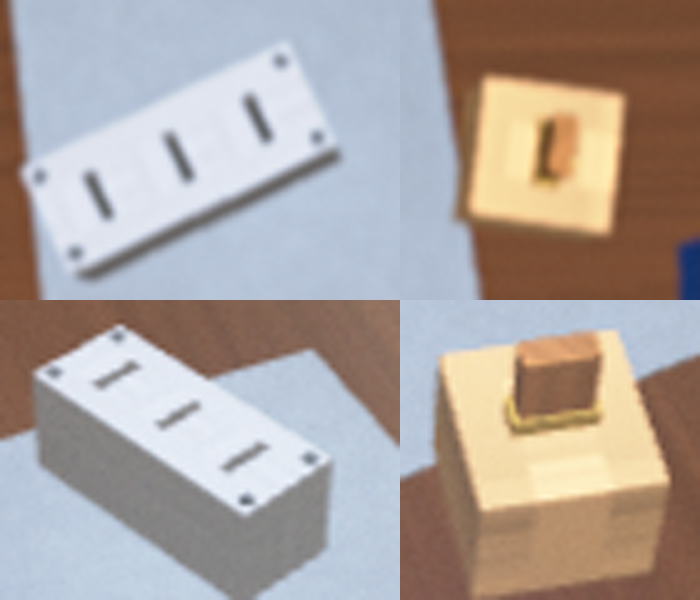

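The crop shows the wooden stand holding the brass-shouldered blade, with the handle top at about crop (566,143) in the top view and (558,346) in the side view. The three gaps are at (99,195), (178,157), (258,118) in the top view and (116,375), (178,415), (244,457) in the side view. Next I'll triangulate these.

```bash
cat > h.py <<'E'
import numpy as np,cv2
from cell import env
def P(m):
    K=np.array([[m['fx'],0,m['cx']],[0,m['fy'],m['cy']],[0,0,1]]);return K@np.c_[m['R'],m['t']]
def tri(m1,p1,m2,p2):
    X=cv2.triangulatePoints(P(m1),P(m2),np.array(p1,float).reshape(2,1),np.array(p2,float).reshape(2,1));return X[:3,0]/X[3,0]
def onz(m,p,z):
    C=-m['R'].T@m['t'];d=m['R'].T@np.array([(p[0]-m['cx'])/m['fx'],(p[1]-m['cy'])/m['fy'],1]);return C+d*(z-C[2])/d[2]
def proj(m,X):
    x=P(m)@np.r_[X,1];return x[:2]/x[2]
E
python3 - <<'E'
from h import *
T=env.camera_model("top");S=env.camera_model("side")
c=lambda u,v,ox,oy:(ox+(u+.5)/5-.5,oy+(v+.5)/5-.5)
np.set_printoptions(precision=4,suppress=True)
L=[("g+",(99,195),(116,75)),("g0",(178,157),(178,115)),("g-",(258,118),(244,157)),
("bc1",(25,172),(35,75)),("bc2",(290,42),(120,25)) ,("bc3",(338,150),(332,160)),("bc4",(80,272),(247,215))]
for n,a,b in L[:3]:print(n,tri(T,c(*a,185,180),S,c(*b,240,155)),onz(T,c(*a,185,180),.06),onz(S,c(*b,240,155),.06))
for n,a,b in [("handle",(166,143),(158,46)),("s1",(84,75),(212,30)),("s2",(226,93),(268,185)),("s3",(210,235),(80,212)),("s4",(68,217),(40,55))]:
    z=.102 if n=="handle" else .06
    print(n,tri(T,c(*a,330,190),S,c(*b,292,270)),onz(T,c(*a,330,190),z),onz(S,c(*b,292,270),z))
for p in [(25,172),(290,42),(338,150),(80,272)]:print("bc",onz(T,c(*p,185,180),.06))
for p in [(35,75),(120,25),(332,160),(247,215)]:print("bs",onz(S,c(*p,240,155),.06))
for p in [(92,173),(108,217),(170,134),(188,180),(250,96),(268,140)]:print("slot",onz(T,c(*p,185,180),.06))
E
```

```text
g+ [0.5606 0.2029 0.0612] [0.561 0.203 0.06 ] [0.5608 0.2044 0.06  ]
g0 [0.5796 0.1627 0.0609] [0.5799 0.1628 0.06  ] [0.5799 0.1638 0.06  ]
g- [0.5991 0.1218 0.061 ] [0.5994 0.1218 0.06  ] [0.5994 0.1229 0.06  ]
handle [ 0.5493 -0.19    0.1038] [ 0.5504 -0.1906  0.102 ] [ 0.5492 -0.1886  0.102 ]
s1 [ 0.5898 -0.1596  0.0595] [ 0.5911 -0.1599  0.06  ] [ 0.5884 -0.1597  0.06  ]
s2 [ 0.5789 -0.231   0.0608] [ 0.5806 -0.2318  0.06  ] [ 0.5778 -0.2303  0.06  ]
s3 [ 0.5085 -0.2196  0.0617] [ 0.5083 -0.2199  0.06  ] [ 0.5094 -0.2187  0.06  ]
s4 [ 0.52   -0.1492  0.0602] [ 0.5186 -0.1488  0.06  ] [ 0.5213 -0.1493  0.06  ]
bc [0.5735 0.2411 0.06  ]
bc [0.6389 0.1053 0.06  ]
bc [0.5822 0.0809 0.06  ]
bc [0.5218 0.2123 0.06  ]
bs [0.5222 0.2175 0.06  ]
bs [0.5758 0.2444 0.06  ]
bs [0.6386 0.1071 0.06  ]
bs [0.586  0.0826 0.06  ]
slot [0.5724 0.2067 0.06  ]
slot [0.5497 0.1983 0.06  ]
slot [0.5919 0.1669 0.06  ]
slot [0.568  0.1576 0.06  ]
slot [0.611  0.1259 0.06  ]
slot [0.588  0.1167 0.06  ]
```

Request:
{"name": "step_arm", "arguments": {"moves": [{"dp":[0,0,0],"dr":[0,0,0.14],"fingers":0},{"dp":[0,0,0],"dr":[0,0,0.14],"fingers":0},{"dp":[0,0,0],"dr":[0,0,0.14],"fingers":0},{"dp":[0,0,0],"dr":[0,0,0.145],"fingers":0},{"dp":[22,-44,1],"dr":[0,0,0],"fingers":0}]}}

```text
time_s: 0.72
tool_pos: [0.2875, -0.5566, 0.2205]
tool_rot: [179.9, 0.1, -9.0]
force: [0.9, 0.3, -0.0]
grip_width: 0.0869
grasp_force: 0.0
```

Request:
{"name": "step_arm", "arguments": {"moves": [{"dp":[22,-44,1],"fingers":0,"dr":[0,0,0]},{"dp":[22,-44,1],"dr":[0,0,0],"fingers":0},{"dp":[22,-44,1],"dr":[0,0,0],"fingers":0},{"dp":[22,-44,1],"dr":[0,0,0],"fingers":0},{"dp":[22,-44,1],"dr":[0,0,0],"fingers":0}]}}

```text
time_s: 1.35
tool_pos: [0.4332, -0.3512, 0.2162]
tool_rot: [-180.0, 0.0, -8.5]
force: [1.8, -0.2, 0.2]
grip_width: 0.0869
grasp_force: 0.0
```

Request:
{"name": "step_arm", "arguments": {"moves": [{"dp":[22,-44,1],"fingers":0,"dr":[0,0,0]},{"dp":[22,-44,1],"dr":[0,0,0],"fingers":0},{"dp":[22,-44,1],"dr":[0,0,0],"fingers":0},{"dp":[22,-44,1],"dr":[0,0,0],"fingers":0},{"dp":[0,0,0],"dr":[0,0,0],"fingers":0.3}]}}

```text
time_s: 1.98
tool_pos: [0.5477, -0.186, 0.212]
tool_rot: [-179.8, 0.0, -8.0]
force: [-0.3, -0.7, -0.1]
grip_width: 0.0825
grasp_force: 0.0
```

```bash
python3 - <<'E'
from h import *
o=env.get_obs();m=env.camera_model("wrist");im=env.read_camera("wrist")
print(o['tool_pos'],o['tool_rot'],-m['R'].T@m['t'],m['R'])
cv2.imwrite("pics/w1.png",im[:,:,::-1])
for X in [(.549,-.19,.102),(.549,-.19,.06)]:print(proj(m,X))
E
```

```text
[ 0.5476819  -0.18596647  0.21198723] [-1.79836409e+02  1.40326811e-02 -7.99428509e+00] [ 0.6161157  -0.19626351  0.37336985] [[-0.13749696 -0.9904949  -0.00379949]
 [-0.95796091  0.13200359  0.25472722]
 [-0.25180446  0.03866398 -0.96700548]]
[289.30438559 206.39577398]
[288.82878547 195.19502515]
```

View pics/w1.png

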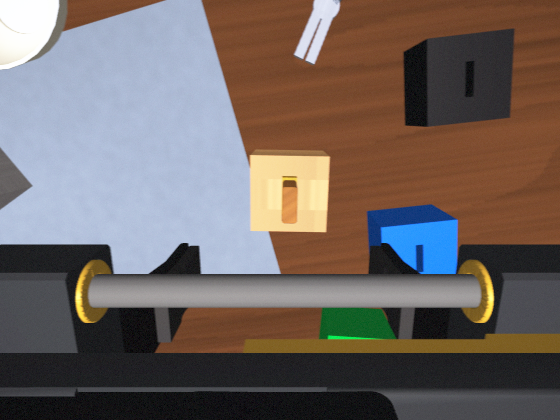

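The wooden stand is centred at about (289,193) and the handle top at (290,208), against a prediction of (289,206). The estimate holds, so I'll descend.

Request:
{"name": "step_arm", "arguments": {"moves": [{"dp":[2,4,20],"dr":[0,0,0.008],"fingers":0.3},{"dp":[0,0,30],"dr":[0,0,0],"fingers":0.4},{"dp":[0,0,30],"dr":[0,0,0],"fingers":0.4},{"dp":[0,0,20],"dr":[0,0,0],"fingers":0.4},{"dp":[0,0,0],"dr":[0,0,0],"fingers":0.4}]}}

```text
time_s: 2.65
tool_pos: [0.5441, -0.1973, 0.1094]
tool_rot: [-180.0, 0.3, -9.1]
force: [0.1, -0.5, 0.6]
grip_width: 0.0525
grasp_force: 0.0
```

```bash
python3 - <<'E'
from h import *
for i in range(3):
    o=env.get_obs();print(o['time_s'],o['tool_pos'],o['tool_rot'],o['joint_velocities'].round(1));env.read_camera("top")
E
```

```text
2.65 [ 0.54411379 -0.19734516  0.10937167] [-179.97803268    0.32474638   -9.12817698] [-0.2 -1.6 -0.5 -2.8 -0.2  0.8  0.1]
2.7 [ 0.54544603 -0.19734181  0.11104936] [ 1.79998644e+02  1.60714182e-01 -9.10027704e+00] [-0.3 -1.3 -0.5 -1.9 -0.3  0.2  0. ]
2.75 [ 0.546453   -0.19721842  0.11227185] [ 1.79980581e+02  3.22708738e-02 -9.06818081e+00] [-0.4 -0.9 -0.4 -1.3 -0.1  0.1  0.1]
```

Request:
{"name": "step_arm", "arguments": {"moves": [{"dp":[1.5,-6.5,0],"dr":[0,0,-0.008],"fingers":0.5},{"dp":[0,0,5],"dr":[0,0,0],"fingers":0.5},{"dp":[0,0,5],"dr":[0,0,0],"fingers":0.5},{"dp":[0,0,0],"dr":[0,0,0],"fingers":0.5},{"dp":[0,0,0],"dr":[0,0,0],"fingers":0.5}]}}

```text
time_s: 3.42
tool_pos: [0.5495, -0.1899, 0.1025]
tool_rot: [180.0, 0.0, -8.5]
force: [0.4, 0.5, 0.5]
grip_width: 0.0435
grasp_force: 0.0
```

Request:
{"name": "step_arm", "arguments": {"moves": [{"dp":[0,0,10],"dr":[0,0,0],"fingers":0.5},{"dp":[0,0,10],"dr":[0,0,0],"fingers":0.5},{"dp":[0,0,8],"dr":[0,0,0],"fingers":0.5},{"dp":[0,0,3],"dr":[0,0,0],"fingers":0.5},{"dp":[0,0,0],"dr":[0,0,0],"fingers":0.6}]}}

```text
time_s: 4.05
tool_pos: [0.5494, -0.1897, 0.0712]
tool_rot: [-180.0, 0.0, -8.5]
force: [-0.8, -0.4, -0.4]
grip_width: 0.0392
grasp_force: 0.0
```

Request:
{"name": "step_arm", "arguments": {"moves": [{"dp":[0,0,0],"dr":[0,0,0],"fingers":0.8},{"dp":[0,0,0],"dr":[0,0,0],"fingers":1},{"dp":[0,0,0],"dr":[0,0,0],"fingers":1},{"dp":[0,0,0],"dr":[0,0,0],"fingers":1},{"dp":[0,0,0],"dr":[0,0,0],"fingers":1}], "squeeze": 40}}

```text
time_s: 4.68
tool_pos: [0.5497, -0.1898, 0.0718]
tool_rot: [180.0, -0.0, -8.5]
force: [-0.0, 0.0, 1.8]
grip_width: 0.0118
grasp_force: 40.0
```

Request:
{"name": "step_arm", "arguments": {"moves": [{"dp":[0,0,-8],"dr":[0,0,0],"fingers":1},{"dp":[0,0,-20],"dr":[0,0,0],"fingers":1},{"dp":[0,0,-30],"dr":[0,0,0],"fingers":1},{"dp":[0,0,-30],"dr":[0,0,0],"fingers":1},{"dp":[0,0,-22],"dr":[0,0,0],"fingers":1}]}}

```text
time_s: 5.3
tool_pos: [0.5499, -0.1898, 0.1833]
tool_rot: [180.0, -0.1, -8.5]
force: [-0.9, -0.0, -1.7]
grip_width: 0.0118
grasp_force: 40.0
```

Request:
{"name": "step_arm", "arguments": {"moves": [{"dp":[0,0,0],"dr":[0,0,-0.12],"fingers":1},{"dp":[0,0,0],"dr":[0,0,-0.12],"fingers":1},{"dp":[0,0,0],"dr":[0,0,-0.12],"fingers":1},{"dp":[0,0,0],"dr":[0,0,-0.12],"fingers":1},{"dp":[0,0,0],"dr":[0,0,-0.11],"fingers":1}]}}

```text
time_s: 5.92
tool_pos: [0.5494, -0.1897, 0.1817]
tool_rot: [-180.0, 0.0, 25.5]
force: [-0.7, -0.4, -0.9]
grip_width: 0.0116
grasp_force: 40.0
```

Request:
{"name": "step_arm", "arguments": {"moves": [{"dp":[15,-22,0],"dr":[0,0,0],"fingers":1},{"dp":[35,-51,0],"dr":[0,0,0],"fingers":1},{"dp":[40,-57,0],"dr":[0,0,0],"fingers":1},{"dp":[40,-57,0],"dr":[0,0,0],"fingers":1},{"dp":[34,-51,0],"dr":[0,0,0],"fingers":1}]}}

```text
time_s: 6.55
tool_pos: [0.5938, 0.0832, 0.1819]
tool_rot: [180.0, -0.0, 25.3]
force: [0.3, 0.6, -2.3]
grip_width: 0.0116
grasp_force: 40.0
```

Request:
{"name": "step_arm", "arguments": {"moves": [{"dp":[15,-22,0],"dr":[0,0,0],"fingers":1},{"dp":[0,0,10],"dr":[0,0,0],"fingers":1},{"dp":[0,0,15],"dr":[0,0,0],"fingers":1},{"dp":[0,0,0],"dr":[0,0,0],"fingers":1},{"dp":[0,0,0],"dr":[0,0,0],"fingers":1}]}}

```text
time_s: 7.18
tool_pos: [0.5978, 0.1062, 0.1563]
tool_rot: [180.0, 0.0, 25.2]
force: [0.3, 0.5, -2.3]
grip_width: 0.0118
grasp_force: 40.0
```

```bash
python3 - <<'E'
from h import *
o=env.get_obs();m=env.camera_model("wrist");im=env.read_camera("wrist")
print(o['time_s'],o['tool_pos'],o['tool_rot'])
np.savez("w2.npz",**m)
for X in [(.5993,.1222,.06),(.5797,.163,.06),(.5607,.2034,.06),np.r_[o['tool_pos'][:2],o['tool_pos'][2]-.0615]]:print(proj(m,X))
S=env.camera_model("side");s=env.read_camera("side");cv2.imwrite("pics/s2.png",s[:,:,::-1])
print(proj(S,np.r_[o['tool_pos'][:2],o['tool_pos'][2]-.0615]))
cv2.imwrite("pics/w2.png",im[:,:,::-1])
E
```

```text
7.175 [0.59784803 0.10622965 0.15634585] [1.79981137e+02 3.36051336e-02 2.51879827e+01]
[265.66262702 202.67157083]
[205.08117855 203.06105943]
[145.31320122 202.96626699]
[284.16552697 226.9330332 ]
[290.64123344 178.82296692]
```

View pics/w2.png

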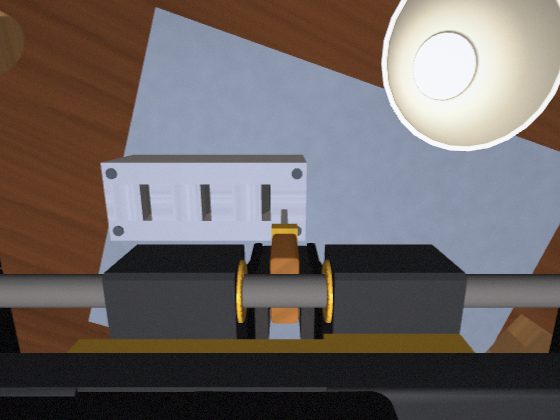

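The gaps show at (266,202), (205,202) and (145,202), within 1 px of prediction, and the blade's edge is near (284,215). I'll enlarge the view to check alignment and the strips.

```bash
python3 - <<'E'
import cv2,numpy as np
w=cv2.imread("pics/w2.png")
a=cv2.resize(w[175:240,130:310],None,fx=4,fy=4,interpolation=cv2.INTER_CUBIC)
b=cv2.resize(w[178:228,135:155],None,fx=6,fy=6,interpolation=cv2.INTER_CUBIC);c=cv2.resize(w[178:228,195:215],None,fx=6,fy=6,interpolation=cv2.INTER_CUBIC);d=cv2.resize(w[178:228,256:276],None,fx=6,fy=6,interpolation=cv2.INTER_CUBIC)
e=np.hstack([b,c,d]);e=np.clip(e.astype(float)*2.2,0,255).astype('uint8')
o=np.zeros((a.shape[0]+e.shape[0],720,3),'uint8');o[:a.shape[0],:a.shape[1]]=a;o[a.shape[0]:,:e.shape[1]]=e
cv2.imwrite("pics/w2c.png",o)
g=cv2.cvtColor(w,cv2.COLOR_BGR2GRAY)
for x in(146,206,266):
    for r in (190,200,212):print(x,r,g[r,x-8:x+9])
E
```

```text
146 190 [188 168  94  73  74  73  72  75  70  66  93 151 189 188 188 187 186]
146 200 [187 191 167  96  74  73  73  74  72  68  66  94 155 193 194 196 196]
146 212 [188 188 189 175 118  74  75  76  76  72  70  63  79 135 187 186 187]
206 190 [190 180 142  71  77  76  70  63  65  66  67 111 172 188 190 188 189]
206 200 [189 190 175 119  77  77  71  69  63  63  62  82 139 198 197 198 196]
206 212 [186 189 192 170  92  73  74  69  66  64  65  72 104 156 186 187 185]
266 190 [188 191 173 117  70  68  67  69  70  66  67  56 119 190 190 192 191]
266 200 [190 191 183 141  72  65  64  65  68  68  67  62 122 195 197 195 196]
266 212 [189 190 184 141  71  65  66  72  87  93  98  92 134 186 185 185 188]
```

View pics/w2c.png

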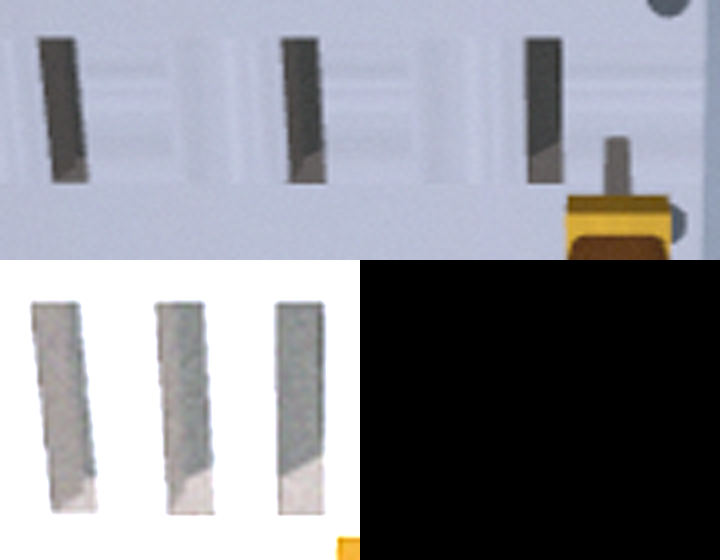

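```bash
python3 - <<'E'
from h import *
m=dict(np.load("w2.npz"));c=lambda u,v:(130+(u+.5)/4-.5,175+(v+.5)/4-.5)
np.set_printoptions(precision=4,suppress=True)
for a,b in [((57,38),(70,182)),((300,38),(306,182)),((544,38),(545.5,182))]:
    A,B=onz(m,c(*a),.06),onz(m,c(*b),.06);d=A-B;print((A+B)/2,np.degrees(np.arctan2(d[1],d[0])),np.linalg.norm(d))
tp=np.array([.59785,.10623]);ya=np.radians(25.19);x=np.array([np.cos(ya),np.sin(ya)])
for s in(.010,.012,.014):print(s,proj(m,np.r_[tp+s*x,.15635-.0615]))
C=onz(m,c(617,138),.0949)[:2]-tp;print("corner in tool",C@x,C@np.array([x[1],-x[0]]))
E
```

```text
[0.5612 0.2034 0.06  ] 24.608085697021938 0.027607909086361217
[0.5803 0.163  0.06  ] 24.36105761645906 0.027609244362584953
[0.5996 0.1222 0.06  ] 25.105663229824057 0.02760549377868479
0.01 [284.1905 212.2355]
0.012 [284.1954 209.2571]
0.014 [284.2003 206.2655]
corner in tool 0.012100989093830688 -0.00020803757304528343
```

Request:
{"name": "step_arm", "arguments": {"moves": [{"dp":[4,-7,0],"dr":[0,0,0.003],"fingers":1},{"dp":[4.3,-6.8,0],"dr":[0,0,0],"fingers":1},{"dp":[0,0,12],"dr":[0,0,0],"fingers":1},{"dp":[0,0,13],"dr":[0,0,0],"fingers":1},{"dp":[0,0,0],"dr":[0,0,0],"fingers":1}]}}

```text
time_s: 7.9
tool_pos: [0.5981, 0.123, 0.1293]
tool_rot: [-180.0, 0.2, 25.1]
force: [0.3, -0.6, -2.0]
grip_width: 0.012
grasp_force: 40.0
```

Request:
{"name": "step_arm", "arguments": {"moves": [{"dp":[0,0,0],"dr":[0,0,0],"fingers":1},{"dp":[0,0,0],"dr":[0,0,0],"fingers":1},{"dp":[0,0,0],"dr":[0,0,0],"fingers":1},{"dp":[0,0,0],"dr":[0,0,0],"fingers":1},{"dp":[0,0,0],"dr":[0,0,0],"fingers":1}]}}

```text
time_s: 8.52
tool_pos: [0.5994, 0.1237, 0.1316]
tool_rot: [180.0, -0.0, 25.1]
force: [0.5, 0.3, -1.8]
grip_width: 0.0119
grasp_force: 40.0
```

Request:
{"name": "step_arm", "arguments": {"moves": [{"dp":[-0.5,1.4,0],"dr":[0,0,0],"fingers":1},{"dp":[0,0,3],"dr":[0,0,0],"fingers":1},{"dp":[0,0,3],"dr":[0,0,0],"fingers":1},{"dp":[0,0,0],"dr":[0,0,0],"fingers":1},{"dp":[0,0,0],"dr":[0,0,0],"fingers":1}]}}

```text
time_s: 9.15
tool_pos: [0.5995, 0.1223, 0.1255]
tool_rot: [180.0, 0.0, 25.1]
force: [-0.4, -0.4, -1.5]
grip_width: 0.0115
grasp_force: 40.0
```

Request:
{"name": "step_arm", "arguments": {"moves": [{"dp":[0,0,3],"dr":[0,0,0],"fingers":1},{"dp":[0,0,3],"dr":[0,0,0],"fingers":1},{"dp":[0,0,2],"dr":[0,0,0],"fingers":1},{"dp":[0,0,0],"dr":[0,0,0],"fingers":1},{"dp":[0,0,0],"dr":[0,0,0],"fingers":1}]}}

```text
time_s: 9.78
tool_pos: [0.5996, 0.1223, 0.1176]
tool_rot: [180.0, -0.0, 25.1]
force: [-0.3, -0.4, -0.9]
grip_width: 0.0118
grasp_force: 40.0
```

Request:
{"name": "step_arm", "arguments": {"moves": [{"dp":[0,0,3],"dr":[0,0,0],"fingers":1},{"dp":[0,0,3],"dr":[0,0,0],"fingers":1},{"dp":[0,0,3],"dr":[0,0,0],"fingers":1},{"dp":[0,0,1],"dr":[0,0,0],"fingers":1},{"dp":[0,0,0],"dr":[0,0,0],"fingers":1}]}}

```text
time_s: 10.4
tool_pos: [0.5995, 0.1223, 0.1074]
tool_rot: [180.0, 0.0, 25.1]
force: [0.3, -0.3, -1.9]
grip_width: 0.012
grasp_force: 40.0
```

Request:
{"name": "step_arm", "arguments": {"moves": [{"dp":[0,0,0.5],"dr":[0,0,0],"fingers":1},{"dp":[0,0,0.5],"dr":[0,0,0],"fingers":1},{"dp":[0,0,0.5],"dr":[0,0,0],"fingers":1},{"dp":[0,0,0.5],"dr":[0,0,0],"fingers":1},{"dp":[0,0,0],"dr":[0,0,0],"fingers":1}]}}

```text
time_s: 11.02
tool_pos: [0.5995, 0.1223, 0.1055]
tool_rot: [180.0, 0.0, 25.1]
force: [-0.2, -0.6, -0.4]
grip_width: 0.0113
grasp_force: 40.0
```

Request:
{"name": "step_arm", "arguments": {"moves": [{"dp":[0,0,0.5],"dr":[0,0,0],"fingers":1},{"dp":[0,0,0.5],"dr":[0,0,0],"fingers":1},{"dp":[0,0,0.5],"dr":[0,0,0],"fingers":1},{"dp":[0,0,0.5],"dr":[0,0,0],"fingers":1},{"dp":[0,0,0],"dr":[0,0,0],"fingers":1}]}}

```text
time_s: 11.65
tool_pos: [0.5995, 0.1223, 0.1035]
tool_rot: [180.0, 0.0, 25.1]
force: [-0.2, 0.4, -0.8]
grip_width: 0.0117
grasp_force: 40.0
```

Request:
{"name": "step_arm", "arguments": {"moves": [{"dp":[0,0,0.5],"dr":[0,0,0],"fingers":1},{"dp":[0,0,0.5],"dr":[0,0,0],"fingers":1},{"dp":[0,0,0.5],"dr":[0,0,0],"fingers":1},{"dp":[0,0,0.5],"dr":[0,0,0],"fingers":1},{"dp":[0,0,0],"dr":[0,0,0],"fingers":1}]}}

```text
time_s: 12.28
tool_pos: [0.5995, 0.1223, 0.1014]
tool_rot: [180.0, 0.0, 25.1]
force: [-0.4, 0.3, -0.4]
grip_width: 0.012
grasp_force: 40.0
```

Request:
{"name": "step_arm", "arguments": {"moves": [{"dp":[0,0,0.5],"dr":[0,0,0],"fingers":1},{"dp":[0,0,0.5],"dr":[0,0,0],"fingers":1},{"dp":[0,0,0.5],"dr":[0,0,0],"fingers":1},{"dp":[0,0,0.5],"dr":[0,0,0],"fingers":1},{"dp":[0,0,0.5],"dr":[0,0,0],"fingers":1}]}}

```text
time_s: 12.9
tool_pos: [0.5999, 0.1218, 0.0992]
tool_rot: [179.9, -0.0, 25.1]
force: [0.1, -0.6, 1.0]
grip_width: 0.0114
grasp_force: 40.0
```

Request:
{"name": "step_arm", "arguments": {"moves": [{"dp":[0,0,0.5],"dr":[0,0,0],"fingers":1},{"dp":[0,0,0.5],"dr":[0,0,0],"fingers":1},{"dp":[0,0,0.5],"dr":[0,0,0],"fingers":1},{"dp":[0,0,0],"dr":[0,0,0],"fingers":1},{"dp":[0,0,0],"dr":[0,0,0],"fingers":1}]}}

```text
time_s: 13.52
tool_pos: [0.6001, 0.1216, 0.0978]
tool_rot: [179.9, -0.0, 25.1]
force: [1.5, -4.1, 2.4]
grip_width: 0.012
grasp_force: 40.0
```

Request:
{"name": "step_arm", "arguments": {"moves": [{"dp":[0,0,0.5],"dr":[0,0,0],"fingers":1},{"dp":[0,0,0.5],"dr":[0,0,0],"fingers":1},{"dp":[0,0,0],"dr":[0,0,0],"fingers":1},{"dp":[0,0,0],"dr":[0,0,0],"fingers":1},{"dp":[0,0,0],"dr":[0,0,0],"fingers":1}]}}

```text
time_s: 14.15
tool_pos: [0.6002, 0.1215, 0.097]
tool_rot: [179.9, -0.0, 25.1]
force: [2.0, -4.4, 3.5]
grip_width: 0.0115
grasp_force: 40.1
```

Request:
{"name": "step_arm", "arguments": {"moves": [{"dp":[0,0,0.5],"dr":[0,0,0],"fingers":1},{"dp":[0,0,0.5],"dr":[0,0,0],"fingers":1},{"dp":[0,0,0],"dr":[0,0,0],"fingers":1},{"dp":[0,0,0],"dr":[0,0,0],"fingers":1},{"dp":[0,0,0],"dr":[0,0,0],"fingers":1}]}}

```text
time_s: 14.78
tool_pos: [0.6005, 0.1216, 0.0965]
tool_rot: [179.9, -0.1, 25.1]
force: [1.2, -4.4, 6.0]
grip_width: 0.0118
grasp_force: 40.1
```

Request:
{"name": "step_arm", "arguments": {"moves": [{"dp":[0,0,0.5],"dr":[0,0,0],"fingers":1},{"dp":[0,0,0.5],"dr":[0,0,0],"fingers":1},{"dp":[0,0,0],"dr":[0,0,0],"fingers":1},{"dp":[0,0,0],"dr":[0,0,0],"fingers":1},{"dp":[0,0,0],"dr":[0,0,0],"fingers":1}]}}

```text
time_s: 15.4
tool_pos: [0.6006, 0.1217, 0.0956]
tool_rot: [179.9, -0.1, 25.1]
force: [0.8, -5.3, 7.2]
grip_width: 0.0117
grasp_force: 40.1
```

Request:
{"name": "step_arm", "arguments": {"moves": [{"dp":[0,0,0.5],"dr":[0,0,0],"fingers":1},{"dp":[0,0,0.5],"dr":[0,0,0],"fingers":1},{"dp":[0,0,0],"dr":[0,0,0],"fingers":1},{"dp":[0,0,0],"dr":[0,0,0],"fingers":1},{"dp":[0,0,0],"dr":[0,0,0],"fingers":1}]}}

```text
time_s: 16.02
tool_pos: [0.6007, 0.1217, 0.0947]
tool_rot: [179.9, -0.1, 25.1]
force: [2.4, -4.9, 6.5]
grip_width: 0.0118
grasp_force: 40.1
```

Request:
{"name": "step_arm", "arguments": {"moves": [{"dp":[0,0,0.5],"dr":[0,0,0],"fingers":1},{"dp":[0,0,0.5],"dr":[0,0,0],"fingers":1},{"dp":[0,0,0.5],"dr":[0,0,0],"fingers":1},{"dp":[0,0,0],"dr":[0,0,0],"fingers":1},{"dp":[0,0,0],"dr":[0,0,0],"fingers":1}]}}

```text
time_s: 16.65
tool_pos: [0.6006, 0.1217, 0.0927]
tool_rot: [179.9, -0.1, 25.1]
force: [3.2, -5.2, 3.9]
grip_width: 0.0116
grasp_force: 40.1
```

The blade passed the slope at about 8 N and the drag then fell to about 5 N, so this looks like the good gap. I'll confirm the drag while moving, then try the other two as asked.

Request:
{"name": "step_arm", "arguments": {"moves": [{"dp":[0,0,1],"dr":[0,0,0],"fingers":1},{"dp":[0,0,1],"dr":[0,0,0],"fingers":1},{"dp":[0,0,1],"dr":[0,0,0],"fingers":1},{"dp":[0,0,1],"dr":[0,0,0],"fingers":1},{"dp":[0,0,1],"dr":[0,0,0],"fingers":1}]}}

```text
time_s: 17.27
tool_pos: [0.5999, 0.1213, 0.087]
tool_rot: [179.9, 0.0, 25.1]
force: [1.7, -4.2, 1.4]
grip_width: 0.0114
grasp_force: 40.1
```

Request:
{"name": "step_arm", "arguments": {"moves": [{"dp":[0,0,-2],"dr":[0,0,0],"fingers":1},{"dp":[0,0,-3],"dr":[0,0,0],"fingers":1},{"dp":[0,0,-3],"dr":[0,0,0],"fingers":1},{"dp":[0,0,-3],"dr":[0,0,0],"fingers":1},{"dp":[0,0,-3],"dr":[0,0,0],"fingers":1}]}}

```text
time_s: 17.9
tool_pos: [0.5987, 0.1218, 0.1]
tool_rot: [-180.0, 0.1, 25.1]
force: [1.5, -3.4, -2.0]
grip_width: 0.0119
grasp_force: 40.0
```

Request:
{"name": "step_arm", "arguments": {"moves": [{"dp":[0,0,-5],"dr":[0,0,0],"fingers":1},{"dp":[0,0,-8],"dr":[0,0,0],"fingers":1},{"dp":[0,0,-10],"dr":[0,0,0],"fingers":1},{"dp":[0,0,0],"dr":[0,0,0],"fingers":1},{"dp":[0,0,0],"dr":[0,0,0],"fingers":1}]}}

```text
time_s: 18.52
tool_pos: [0.5993, 0.1229, 0.1241]
tool_rot: [-180.0, -0.0, 25.2]
force: [-0.9, -0.9, -0.9]
grip_width: 0.0117
grasp_force: 40.0
```

Request:
{"name": "step_arm", "arguments": {"moves": [{"dp":[0,0,-8],"dr":[0,0,0],"fingers":1},{"dp":[0,-14,0],"dr":[0,0,0],"fingers":1},{"dp":[-0.3,-29.6,0],"dr":[0,0,0.002],"fingers":1},{"dp":[0,0,0],"dr":[0,0,0],"fingers":1},{"dp":[0,0,8],"dr":[0,0,0],"fingers":1}]}}

```text
time_s: 19.15
tool_pos: [0.5812, 0.1621, 0.1244]
tool_rot: [180.0, -0.1, 25.1]
force: [0.1, -1.0, -0.8]
grip_width: 0.012
grasp_force: 40.0
```

Request:
{"name": "step_arm", "arguments": {"moves": [{"dp":[0,0,0],"dr":[0,0,0],"fingers":1},{"dp":[0,0,0],"dr":[0,0,0],"fingers":1},{"dp":[0,0,0],"dr":[0,0,0],"fingers":1},{"dp":[0,0,0],"dr":[0,0,0],"fingers":1},{"dp":[0,0,0],"dr":[0,0,0],"fingers":1}]}}

```text
time_s: 19.77
tool_pos: [0.5808, 0.1616, 0.1241]
tool_rot: [180.0, -0.0, 25.0]
force: [0.1, 0.3, -0.6]
grip_width: 0.0118
grasp_force: 40.0
```

Request:
{"name": "step_arm", "arguments": {"moves": [{"dp":[0,-0.7,0],"dr":[0,0,0],"fingers":1},{"dp":[0,0,2],"dr":[0,0,0],"fingers":1},{"dp":[0,0,4],"dr":[0,0,0],"fingers":1},{"dp":[0,0,4],"dr":[0,0,0],"fingers":1},{"dp":[0,0,2],"dr":[0,0,0],"fingers":1}]}}

```text
time_s: 20.4
tool_pos: [0.5802, 0.1622, 0.1115]
tool_rot: [-180.0, 0.0, 25.0]
force: [0.1, 0.4, -1.4]
grip_width: 0.0121
grasp_force: 40.0
```

Request:
{"name": "step_arm", "arguments": {"moves": [{"dp":[0,0,2],"dr":[0,0,0],"fingers":1},{"dp":[0,0,3],"dr":[0,0,0],"fingers":1},{"dp":[0,0,2],"dr":[0,0,0],"fingers":1},{"dp":[0,0,1],"dr":[0,0,0],"fingers":1},{"dp":[0,0,0],"dr":[0,0,0],"fingers":1}]}}

```text
time_s: 21.02
tool_pos: [0.5805, 0.1622, 0.104]
tool_rot: [180.0, 0.0, 25.0]
force: [-0.6, -0.1, -1.2]
grip_width: 0.0119
grasp_force: 40.0
```

Depth is 17.5 mm and free. Next come small steps.

Request:
{"name": "step_arm", "arguments": {"moves": [{"dp":[0,0,1],"dr":[0,0,0],"fingers":1},{"dp":[0,0,1],"dr":[0,0,0],"fingers":1},{"dp":[0,0,0.5],"dr":[0,0,0],"fingers":1},{"dp":[0,0,0.5],"dr":[0,0,0],"fingers":1},{"dp":[0,0,0],"dr":[0,0,0],"fingers":1}]}}

```text
time_s: 21.65
tool_pos: [0.5805, 0.1622, 0.101]
tool_rot: [180.0, 0.0, 25.0]
force: [-0.9, -0.0, -1.0]
grip_width: 0.0116
grasp_force: 40.0
```

Request:
{"name": "step_arm", "arguments": {"moves": [{"dp":[0,0,0.5],"dr":[0,0,0],"fingers":1},{"dp":[0,0,0.5],"dr":[0,0,0],"fingers":1},{"dp":[0,0,0.5],"dr":[0,0,0],"fingers":1},{"dp":[0,0,0.5],"dr":[0,0,0],"fingers":1},{"dp":[0,0,0],"dr":[0,0,0],"fingers":1}]}}

```text
time_s: 22.28
tool_pos: [0.5805, 0.1621, 0.099]
tool_rot: [180.0, -0.0, 25.0]
force: [0.4, -0.8, -1.2]
grip_width: 0.0119
grasp_force: 40.0
```

Request:
{"name": "step_arm", "arguments": {"moves": [{"dp":[0,0,0.5],"dr":[0,0,0],"fingers":1},{"dp":[0,0,0.5],"dr":[0,0,0],"fingers":1},{"dp":[0,0,0.5],"dr":[0,0,0],"fingers":1},{"dp":[0,0,0],"dr":[0,0,0],"fingers":1},{"dp":[0,0,0],"dr":[0,0,0],"fingers":1}]}}

```text
time_s: 22.9
tool_pos: [0.5804, 0.1623, 0.0975]
tool_rot: [180.0, 0.0, 25.0]
force: [0.4, -1.2, -1.6]
grip_width: 0.0115
grasp_force: 40.0
```

Request:
{"name": "step_arm", "arguments": {"moves": [{"dp":[0,0,0.5],"dr":[0,0,0],"fingers":1},{"dp":[0,0,0.5],"dr":[0,0,0],"fingers":1},{"dp":[0,0,0.5],"dr":[0,0,0],"fingers":1},{"dp":[0,0,0],"dr":[0,0,0],"fingers":1},{"dp":[0,0,0],"dr":[0,0,0],"fingers":1}]}}

```text
time_s: 23.52
tool_pos: [0.5804, 0.1622, 0.096]
tool_rot: [180.0, 0.0, 25.0]
force: [0.4, -0.2, -1.1]
grip_width: 0.0117
grasp_force: 40.0
```

Request:
{"name": "step_arm", "arguments": {"moves": [{"dp":[0,0,0.5],"dr":[0,0,0],"fingers":1},{"dp":[0,0,0.5],"dr":[0,0,0],"fingers":1},{"dp":[0,0,0.5],"dr":[0,0,0],"fingers":1},{"dp":[0,0,0.5],"dr":[0,0,0],"fingers":1},{"dp":[0,0,0],"dr":[0,0,0],"fingers":1}]}}

```text
time_s: 24.15
tool_pos: [0.5804, 0.1622, 0.0939]
tool_rot: [180.0, 0.0, 25.0]
force: [0.2, 0.1, -1.9]
grip_width: 0.0116
grasp_force: 40.0
```

Request:
{"name": "step_arm", "arguments": {"moves": [{"dp":[0,0,1],"dr":[0,0,0],"fingers":1},{"dp":[0,0,1],"dr":[0,0,0],"fingers":1},{"dp":[0,0,1],"dr":[0,0,0],"fingers":1},{"dp":[0,0,1],"dr":[0,0,0],"fingers":1},{"dp":[0,0,1],"dr":[0,0,0],"fingers":1}]}}

```text
time_s: 24.78
tool_pos: [0.5805, 0.1623, 0.089]
tool_rot: [180.0, 0.0, 25.0]
force: [-0.3, -0.3, -1.6]
grip_width: 0.0115
grasp_force: 40.0
```

Gap 2 has no drag at 32 mm deep, so it is the tired one. Gap 3 should be the seized one, and I'll try it gently.

Request:
{"name": "step_arm", "arguments": {"moves": [{"dp":[0,0,-5],"dr":[0,0,0],"fingers":1},{"dp":[0,0,-12],"dr":[0,0,0],"fingers":1},{"dp":[0,0,-14],"dr":[0,0,0],"fingers":1},{"dp":[0,0,-13],"dr":[0,0,0],"fingers":1},{"dp":[0,0,0],"dr":[0,0,0],"fingers":1}]}}

```text
time_s: 25.4
tool_pos: [0.5816, 0.1627, 0.135]
tool_rot: [179.9, -0.2, 25.0]
force: [0.1, -0.1, -2.4]
grip_width: 0.0115
grasp_force: 40.0
```

Request:
{"name": "step_arm", "arguments": {"moves": [{"dp":[0,-14,0],"dr":[0,0,0],"fingers":1},{"dp":[-0.2,-30.8,0],"dr":[0,0,0],"fingers":1},{"dp":[0,0,5],"dr":[0,0,0],"fingers":1},{"dp":[0,0,4],"dr":[0,0,0],"fingers":1},{"dp":[0,0,0],"dr":[0,0,0],"fingers":1}]}}

```text
time_s: 26.02
tool_pos: [0.5612, 0.2017, 0.1231]
tool_rot: [180.0, 0.1, 25.0]
force: [0.2, 0.9, -1.8]
grip_width: 0.012
grasp_force: 40.0
```

Request:
{"name": "step_arm", "arguments": {"moves": [{"dp":[0,0,0],"dr":[0,0,0],"fingers":1},{"dp":[0,0,0],"dr":[0,0,0],"fingers":1},{"dp":[0,0,0],"dr":[0,0,0],"fingers":1},{"dp":[0,0,0],"dr":[0,0,0],"fingers":1},{"dp":[0,0,0],"dr":[0,0,0],"fingers":1}]}}

```text
time_s: 26.65
tool_pos: [0.5613, 0.2028, 0.1241]
tool_rot: [180.0, -0.0, 25.0]
force: [0.7, 0.2, -1.5]
grip_width: 0.0119
grasp_force: 40.0
```

On target. I'll go to 17.5 mm deep, then take small steps.

Request:
{"name": "step_arm", "arguments": {"moves": [{"dp":[0,0,2],"dr":[0,0,0],"fingers":1},{"dp":[0,0,3],"dr":[0,0,0],"fingers":1},{"dp":[0,0,3],"dr":[0,0,0],"fingers":1},{"dp":[0,0,2],"dr":[0,0,0],"fingers":1},{"dp":[0,0,2],"dr":[0,0,0],"fingers":1}]}}

```text
time_s: 27.28
tool_pos: [0.5613, 0.2028, 0.1119]
tool_rot: [180.0, 0.0, 25.0]
force: [-0.7, 0.6, -0.8]
grip_width: 0.0116
grasp_force: 40.0
```

Request:
{"name": "step_arm", "arguments": {"moves": [{"dp":[0,0,2],"dr":[0,0,0],"fingers":1},{"dp":[0,0,2],"dr":[0,0,0],"fingers":1},{"dp":[0,0,2],"dr":[0,0,0],"fingers":1},{"dp":[0,0,1.5],"dr":[0,0,0],"fingers":1},{"dp":[0,0,0],"dr":[0,0,0],"fingers":1}]}}

```text
time_s: 27.9
tool_pos: [0.5613, 0.2027, 0.1044]
tool_rot: [180.0, 0.0, 25.0]
force: [-0.1, 0.5, -2.1]
grip_width: 0.0118
grasp_force: 40.0
```

Request:
{"name": "step_arm", "arguments": {"moves": [{"dp":[0,0,0.5],"dr":[0,0,0],"fingers":1},{"dp":[0,0,0.5],"dr":[0,0,0],"fingers":1},{"dp":[0,0,0.5],"dr":[0,0,0],"fingers":1},{"dp":[0,0,0.5],"dr":[0,0,0],"fingers":1},{"dp":[0,0,0],"dr":[0,0,0],"fingers":1}]}}

```text
time_s: 28.52
tool_pos: [0.5613, 0.2028, 0.1024]
tool_rot: [180.0, 0.0, 25.0]
force: [-0.1, 0.2, -2.1]
grip_width: 0.0118
grasp_force: 40.0
```

Request:
{"name": "step_arm", "arguments": {"moves": [{"dp":[0,0,0.5],"dr":[0,0,0],"fingers":1},{"dp":[0,0,0.5],"dr":[0,0,0],"fingers":1},{"dp":[0,0,0.5],"dr":[0,0,0],"fingers":1},{"dp":[0,0,0.5],"dr":[0,0,0],"fingers":1},{"dp":[0,0,0],"dr":[0,0,0],"fingers":1}]}}

```text
time_s: 29.15
tool_pos: [0.5613, 0.2028, 0.1004]
tool_rot: [180.0, 0.0, 25.0]
force: [0.2, 0.6, -1.5]
grip_width: 0.012
grasp_force: 40.0
```

Request:
{"name": "step_arm", "arguments": {"moves": [{"dp":[0,0,0.5],"dr":[0,0,0],"fingers":1},{"dp":[0,0,0.5],"dr":[0,0,0],"fingers":1},{"dp":[0,0,0.5],"dr":[0,0,0],"fingers":1},{"dp":[0,0,0],"dr":[0,0,0],"fingers":1},{"dp":[0,0,0],"dr":[0,0,0],"fingers":1}]}}

```text
time_s: 29.78
tool_pos: [0.5614, 0.2028, 0.099]
tool_rot: [180.0, 0.0, 25.0]
force: [-0.2, -0.6, -1.5]
grip_width: 0.0114
grasp_force: 40.0
```

Request:
{"name": "step_arm", "arguments": {"moves": [{"dp":[0,0,0.5],"dr":[0,0,0],"fingers":1},{"dp":[0,0,0.5],"dr":[0,0,0],"fingers":1},{"dp":[0,0,0.5],"dr":[0,0,0],"fingers":1},{"dp":[0,0,0],"dr":[0,0,0],"fingers":1},{"dp":[0,0,0],"dr":[0,0,0],"fingers":1}]}}

```text
time_s: 30.4
tool_pos: [0.5616, 0.2025, 0.0976]
tool_rot: [180.0, -0.0, 25.0]
force: [1.3, -1.3, -1.3]
grip_width: 0.0114
grasp_force: 40.0
```

Request:
{"name": "step_arm", "arguments": {"moves": [{"dp":[0,0,0.5],"dr":[0,0,0],"fingers":1},{"dp":[0,0,0.5],"dr":[0,0,0],"fingers":1},{"dp":[0,0,0],"dr":[0,0,0],"fingers":1},{"dp":[0,0,0],"dr":[0,0,0],"fingers":1},{"dp":[0,0,0],"dr":[0,0,0],"fingers":1}]}}

```text
time_s: 31.02
tool_pos: [0.5617, 0.2025, 0.0968]
tool_rot: [180.0, -0.0, 25.0]
force: [1.1, -2.8, 2.6]
grip_width: 0.0115
grasp_force: 40.0
```

Request:
{"name": "step_arm", "arguments": {"moves": [{"dp":[0,0,0.5],"dr":[0,0,0],"fingers":1},{"dp":[0,0,0.4],"dr":[0,0,0],"fingers":1},{"dp":[0,0,0],"dr":[0,0,0],"fingers":1},{"dp":[0,0,0],"dr":[0,0,0],"fingers":1},{"dp":[0,0,0],"dr":[0,0,0],"fingers":1}]}}

```text
time_s: 31.65
tool_pos: [0.5618, 0.2026, 0.0962]
tool_rot: [180.0, -0.0, 25.0]
force: [1.5, -2.0, 5.1]
grip_width: 0.0115
grasp_force: 40.0
```

Request:
{"name": "step_arm", "arguments": {"moves": [{"dp":[0,0,0.4],"dr":[0,0,0],"fingers":1},{"dp":[0,0,0.4],"dr":[0,0,0],"fingers":1},{"dp":[0,0,0],"dr":[0,0,0],"fingers":1},{"dp":[0,0,0],"dr":[0,0,0],"fingers":1},{"dp":[0,0,0],"dr":[0,0,0],"fingers":1}]}}

```text
time_s: 32.28
tool_pos: [0.562, 0.2027, 0.0959]
tool_rot: [179.9, -0.1, 25.0]
force: [0.9, -3.2, 8.0]
grip_width: 0.0116
grasp_force: 40.0
```

Request:
{"name": "step_arm", "arguments": {"moves": [{"dp":[0,0,0.4],"dr":[0,0,0],"fingers":1},{"dp":[0,0,0.4],"dr":[0,0,0],"fingers":1},{"dp":[0,0,0],"dr":[0,0,0],"fingers":1},{"dp":[0,0,0],"dr":[0,0,0],"fingers":1},{"dp":[0,0,0],"dr":[0,0,0],"fingers":1}]}}

```text
time_s: 32.9
tool_pos: [0.5622, 0.2028, 0.0956]
tool_rot: [179.9, -0.1, 25.0]
force: [-0.1, -3.8, 11.1]
grip_width: 0.0115
grasp_force: 40.0
```

At about 12.5 N the blade stalls 26 mm in and the force keeps rising, so gap 3 is seized. I'll withdraw and return to gap 1, the good one.

Request:
{"name": "step_arm", "arguments": {"moves": [{"dp":[0,0,-3],"dr":[0,0,0],"fingers":1},{"dp":[0,0,-10],"dr":[0,0,0],"fingers":1},{"dp":[0,0,-15],"dr":[0,0,0],"fingers":1},{"dp":[0,0,-13],"dr":[0,0,0],"fingers":1},{"dp":[0,0,0],"dr":[0,0,0],"fingers":1}]}}

```text
time_s: 33.52
tool_pos: [0.5622, 0.2036, 0.1368]
tool_rot: [180.0, -0.2, 25.0]
force: [-0.6, 0.2, -1.1]
grip_width: 0.0119
grasp_force: 40.0
```

Request:
{"name": "step_arm", "arguments": {"moves": [{"dp":[0,20,0],"dr":[0,0,0],"fingers":1},{"dp":[0.2,40,0],"dr":[0,0,0],"fingers":1},{"dp":[0,30,0],"dr":[0,0,0],"fingers":1},{"dp":[0,0,5],"dr":[0,0,0],"fingers":1},{"dp":[0,0,4],"dr":[0,0,0],"fingers":1}]}}

```text
time_s: 34.15
tool_pos: [0.599, 0.121, 0.1251]
tool_rot: [-179.9, 0.1, 25.0]
force: [0.2, 1.0, -2.1]
grip_width: 0.0119
grasp_force: 40.0
```

Request:
{"name": "step_arm", "arguments": {"moves": [{"dp":[0,0,0],"dr":[0,0,0],"fingers":1},{"dp":[0,0,0],"dr":[0,0,0],"fingers":1},{"dp":[0,0,0],"dr":[0,0,0],"fingers":1},{"dp":[0,0,0],"dr":[0,0,0],"fingers":1},{"dp":[0,0,0],"dr":[0,0,0],"fingers":1}]}}

```text
time_s: 34.78
tool_pos: [0.5996, 0.1213, 0.1261]
tool_rot: [180.0, -0.0, 25.0]
force: [0.6, -0.3, -1.3]
grip_width: 0.0119
grasp_force: 40.0
```

Request:
{"name": "step_arm", "arguments": {"moves": [{"dp":[0,-0.2,0],"dr":[0,0,0],"fingers":1},{"dp":[0,0,3],"dr":[0,0,0],"fingers":1},{"dp":[0,0,4],"dr":[0,0,0],"fingers":1},{"dp":[0,0,4],"dr":[0,0,0],"fingers":1},{"dp":[0,0,2],"dr":[0,0,0],"fingers":1}]}}

```text
time_s: 35.4
tool_pos: [0.5993, 0.1214, 0.1125]
tool_rot: [-180.0, 0.0, 25.0]
force: [-0.5, -1.0, -0.9]
grip_width: 0.0117
grasp_force: 40.0
```

Request:
{"name": "step_arm", "arguments": {"moves": [{"dp":[0,0,3],"dr":[0,0,0],"fingers":1},{"dp":[0,0,3],"dr":[0,0,0],"fingers":1},{"dp":[0,0,2],"dr":[0,0,0],"fingers":1},{"dp":[0,0,2],"dr":[0,0,0],"fingers":1},{"dp":[0,0,2],"dr":[0,0,0],"fingers":1}]}}

```text
time_s: 36.02
tool_pos: [0.5995, 0.1215, 0.1009]
tool_rot: [180.0, -0.0, 25.0]
force: [-0.5, 0.2, -1.2]
grip_width: 0.0119
grasp_force: 40.0
```

Request:
{"name": "step_arm", "arguments": {"moves": [{"dp":[0,0,1],"dr":[0,0,0],"fingers":1},{"dp":[0,0,1],"dr":[0,0,0],"fingers":1},{"dp":[0,0,1],"dr":[0,0,0],"fingers":1},{"dp":[0,0,1],"dr":[0,0,0],"fingers":1},{"dp":[0,0,0],"dr":[0,0,0],"fingers":1}]}}

```text
time_s: 36.65
tool_pos: [0.6, 0.121, 0.0973]
tool_rot: [179.9, -0.0, 25.0]
force: [0.6, -0.6, -0.3]
grip_width: 0.0117
grasp_force: 40.0
```

Request:
{"name": "step_arm", "arguments": {"moves": [{"dp":[0,0,1],"dr":[0,0,0],"fingers":1},{"dp":[0,0,1],"dr":[0,0,0],"fingers":1},{"dp":[0,0,1],"dr":[0,0,0],"fingers":1},{"dp":[0,0,0.5],"dr":[0,0,0],"fingers":1},{"dp":[0,0,0],"dr":[0,0,0],"fingers":1}]}}

```text
time_s: 37.28
tool_pos: [0.6008, 0.1214, 0.0953]
tool_rot: [179.9, -0.2, 25.0]
force: [-0.2, -1.0, 7.9]
grip_width: 0.0117
grasp_force: 40.0
```

Request:
{"name": "step_arm", "arguments": {"moves": [{"dp":[0,0,1],"dr":[0,0,0],"fingers":1},{"dp":[0,0,1],"dr":[0,0,0],"fingers":1},{"dp":[0,0,1],"dr":[0,0,0],"fingers":1},{"dp":[0,0,1],"dr":[0,0,0],"fingers":1},{"dp":[0,0,1],"dr":[0,0,0],"fingers":1}]}}

```text
time_s: 37.9
tool_pos: [0.6001, 0.1211, 0.0888]
tool_rot: [179.9, -0.1, 25.0]
force: [1.6, -1.7, 3.6]
grip_width: 0.0116
grasp_force: 40.0
```

Request:
{"name": "step_arm", "arguments": {"moves": [{"dp":[0,0,2],"dr":[0,0,0],"fingers":1},{"dp":[0,0,2],"dr":[0,0,0],"fingers":1},{"dp":[0,0,2],"dr":[0,0,0],"fingers":1},{"dp":[0,0,2],"dr":[0,0,0],"fingers":1},{"dp":[0,0,2],"dr":[0,0,0],"fingers":1}]}}

```text
time_s: 38.52
tool_pos: [0.5995, 0.1209, 0.0782]
tool_rot: [180.0, 0.0, 25.0]
force: [0.9, -4.2, 2.1]
grip_width: 0.0116
grasp_force: 40.0
```

Request:
{"name": "step_arm", "arguments": {"moves": [{"dp":[0,0,1],"dr":[0,0,0],"fingers":1},{"dp":[0,0,1],"dr":[0,0,0],"fingers":1},{"dp":[0,0,1],"dr":[0,0,0],"fingers":1},{"dp":[0,0,1],"dr":[0,0,0],"fingers":1},{"dp":[0,0,1],"dr":[0,0,0],"fingers":1}]}}

```text
time_s: 39.15
tool_pos: [0.5997, 0.1211, 0.0735]
tool_rot: [180.0, -0.0, 25.0]
force: [2.2, -4.8, 1.8]
grip_width: 0.0118
grasp_force: 40.0
```

Request:
{"name": "step_arm", "arguments": {"moves": [{"dp":[0,0,1],"dr":[0,0,0],"fingers":1},{"dp":[0,0,1],"dr":[0,0,0],"fingers":1},{"dp":[0,0,1],"dr":[0,0,0],"fingers":1},{"dp":[0,0,0],"dr":[0,0,0],"fingers":1},{"dp":[0,0,0],"dr":[0,0,0],"fingers":1}]}}

```text
time_s: 39.78
tool_pos: [0.5997, 0.1211, 0.0717]
tool_rot: [179.9, -0.0, 25.0]
force: [-0.7, -5.8, 7.6]
grip_width: 0.0116
grasp_force: 40.0
```

Request:
{"name": "step_arm", "arguments": {"moves": [{"dp":[0,0,1],"dr":[0,0,0],"fingers":1},{"dp":[0,0,1],"dr":[0,0,0],"fingers":1},{"dp":[0,0,0.5],"dr":[0,0,0],"fingers":1},{"dp":[0,0,0],"dr":[0,0,0],"fingers":1},{"dp":[0,0,0],"dr":[0,0,0],"fingers":1}]}}

```text
time_s: 40.4
tool_pos: [0.5998, 0.1211, 0.0716]
tool_rot: [179.9, 0.0, 25.0]
force: [-5.9, -6.1, 20.9]
grip_width: 0.0115
grasp_force: 40.0
```

The shoulder is firmly seated: z stopped at 71.6 mm while the force rose to 21 N. I'll relax the push, then open and retreat.

Request:
{"name": "step_arm", "arguments": {"moves": [{"dp":[0,0,-1],"dr":[0,0,0],"fingers":1},{"dp":[0,0,-1],"dr":[0,0,0],"fingers":1},{"dp":[0,0,0],"dr":[0,0,0],"fingers":0.5},{"dp":[0,0,0],"dr":[0,0,0],"fingers":0.5},{"dp":[0,0,0],"dr":[0,0,0],"fingers":0.5}], "squeeze": 20}}

```text
time_s: 41.02
tool_pos: [0.5985, 0.1229, 0.0693]
tool_rot: [-179.9, 0.1, 25.1]
force: [0.1, 0.8, 0.4]
grip_width: 0.0342
grasp_force: 0.0
```

Request:
{"name": "step_arm", "arguments": {"moves": [{"dp":[0,0,0],"dr":[0,0,0],"fingers":0.5},{"dp":[0,0,0],"dr":[0,0,0],"fingers":0.5},{"dp":[0,0,-5],"dr":[0,0,0],"fingers":0.5},{"dp":[0,0,-10],"dr":[0,0,0],"fingers":0.5},{"dp":[0,0,-20],"dr":[0,0,0],"fingers":0.5}]}}

```text
time_s: 41.65
tool_pos: [0.5991, 0.1214, 0.1057]
tool_rot: [-180.0, 0.1, 25.0]
force: [-0.1, -1.0, 0.3]
grip_width: 0.0437
grasp_force: 0.0
```

Request:
{"name": "step_arm", "arguments": {"moves": [{"dp":[0,0,-30],"dr":[0,0,0],"fingers":0.5},{"dp":[0,0,-30],"dr":[0,0,0],"fingers":0.5},{"dp":[0,0,-20],"dr":[0,0,0],"fingers":0.5},{"dp":[0,0,0],"dr":[0,0,0],"fingers":0.5},{"dp":[0,0,0],"dr":[0,0,0],"fingers":0.5}]}}

```text
time_s: 42.28
tool_pos: [0.5989, 0.1212, 0.184]
tool_rot: [-180.0, 0.1, 25.0]
force: [-0.1, 0.3, -0.6]
grip_width: 0.0437
grasp_force: 0.0
```

```bash
python3 - <<'E'
from h import *
w=env.read_camera("wrist")[:,:,::-1];s=env.read_camera("side")[:,:,::-1];print(env.get_obs()['time_s'])
a=cv2.resize(s[130:230,220:340],(480,400),interpolation=cv2.INTER_CUBIC);b=cv2.resize(w[130:330,:],None,fx=.5,fy=.5)
o=np.zeros((400,770,3),'uint8');o[:,:480]=a;o[:100,485:765]=b
cv2.imwrite("pics/end.png",o)
E
```

```text
42.375
```

View pics/end.png

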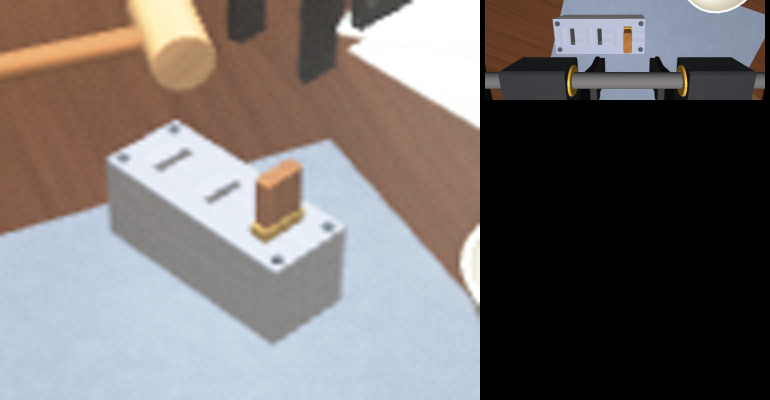

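The blade is upright in gap 1 with its brass shoulder flat on the block's top, around (277,225) in the crop. The gripper is clear and nothing else has moved.

```bash
python3 -c "
from cell import env
print(env.sign_off())"
```

```text
the job is handed in; nothing more can be done
None
```

The feeler blade is fully home and released in gap 1 (2–5 N drag) with its shoulder on the block; gap 2 had no drag, gap 3 was seized (stopped at about 12.5 N, not forced), and I signed off at about 42 s.

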